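# Lock the shut-off valve with its pin

## Robot

A 6-joint arm with a two-finger parallel gripper is mounted at the origin on the work surface. World frame = base frame: x ahead of the robot, y to its left, z up, the work surface at z = 0. Lengths are in m, angles in rad, forces in N, time in s.
With the tool pointing down it reaches from about 0.225 to 0.875 m from the base axis. Payload 3.4 kg.
Tool frame: the origin (TCP) lies on the centre line of the jaws, within the pads' length; the fingertips stand 17 mm ahead of it and the grasp point (between the pads) lies 2 mm behind it (nose_length is the distance from the TCP to the fingertips, in m); z points along the fingers, y is the line along which they close (so a half turn about z gives the same grasp; the last joint's range is limited). The gripper opens to 85 mm and grips with 20 to 120 N. Pads are 22 mm wide; open, the fingers measure 114 mm over their backs; the gripper's body (76 mm by 85 mm) begins 54 mm behind the grasp point. The pads swing forward as they close: fully open they stand 13 mm farther back than shut.
Start: joints at [1.051, 0.276, 1.505, -0, 1.361, -0.121], TCP at [0.223, 0.53, 0.248] pointing down, gripper open.
Joint ranges: [-2.89, 2.89], [-0.75, 2.08], [0.22, 2.7], [-1.18, 4.32], [0.11, 2.71], [-2.7, 2.7]. Speed limits (rad/s): [2.57, 2.57, 3.14, 3.14, 3.14, 3.14].

## Interface

Orientations are given as a unit quaternion [w, x, y, z].
In Python, from rig import get_state, get_image, sign_off, find_in, place_of, nose_length gives the robot as it stands.
- The arm moves only by the tool apply_moves, never from a script. Its argument "deltas" is one flat list of numbers, 5 for each row, row after row: the finger opening in mm, from 0 to 85.4, then the shift along the tool's x, y, z in mm, then the turn about the tool's z in degrees. A call has 1 to 12 rows; each row is the pose to reach, as a shift and turn from the pose commanded when the call began, along the tool's axes at that moment; what a row does not reach only later rows make up. A row lasts 1/12 s, in which the tool goes at most 41.7 mm and 7.16 degrees, less where a joint would pass 70% of its speed; a pose out of reach is approached as far as the arm can. A call with a gripper value outside its range is refused whole. The fingers move at their own pace and stop on an object; "squeeze" is the grip in N (left out, the last holds). Time passes only in rows, so rows that repeat a pose let the fingers close. It gives the time, the measured TCP pose, the force, the opening and the grip force at its end, in the units of the state.
- get_state(): the state, without advancing time (a new reading comes with each control period).
- get_image(name): name is "scene" or "side" or "wrist"; returns a dict with "frame" (420x560x3 uint8, red, green, blue), "K" (3x3 intrinsics, pixels), "position" and "orientation" of the camera in the world. Camera axes: x right, y down, z forward; pixel columns grow to the right and rows downward; lengths in m; the calibration is good to about 2 mm. A picture is of the moment at which its call begins. There is no depth.
- sign_off(): hands the job in; it is judged then, once.
Trained networks look in a picture, given as the dict that the camera call returned (one of the last four; its "shot" number tells which), for a name from the list of things; names that differ only in an ending like _2 or _b are one class to them, and where a whole thing is asked for, a point or a joint stands for the part that bears it (a point fixed in the world has none). Each returns a list of dicts, best first, with "score" (0 to 1); they miss things now and then, are a little off and sometimes report something else, mostly with a low value. They report only what shows in the picture. A call takes as long as a camera call. They do not tell look-alikes from the thing itself.
- find_in(query, picture): "point" ([column, row] in pixels, amid what is visible of it).
- place_of(query, picture): "point" ([column, row] in pixels: a listed point, or the origin of a listed thing).
The state is a dict: "clock": time; "qpos": joint angles; "qd": joint speeds; "effort": joint torques, N m; "position": TCP position; "ee_rot": TCP orientation; "contact_force": force on the tool from outside, world axes, zero at the start; "moment": the same for the moment, N m; "width": finger opening in m; "gripper_force": force on a finger pad.
Only numpy, scipy, OpenCV 4.12 (cv2) and the standard library are available. Lean on these libraries where they do the work, as an engineer would, in place of code of your own. Each camera call takes 0.05 s, during which the arm holds its last target. There are 200 camera calls.

## Task

Lock the bench's shut-off valve: swing its lever round until the hole in the lever lies over the hole in the sloping plate beneath, then take the long pin from the pin block and push it through both, fully home with its collar down on the lever, and let go. Leave the short pin in the block and do not knock over the glass sample bottle.

Things in the scene. Friction and masses are not known exactly. Their poses are not given: they have to be found in the camera images.
- lock_plate: Aluminium plate, 10 mm thick, sloping 0.52 rad (30 deg) from level on a fixed grey valve block. Origin: centre of its 14 mm lock hole at the top face, 130 mm above the table. z: square out of the plate (the pin goes in along -z), x: up the slope, y: level across it. It spans x -25 to 125 mm, y -55 to 55 mm; below the hole it is open for 60 mm.
- lever (a joint): Angle (rad) of the valve lever, about the lock plate's z at x = 75 mm, y = 0 of that plate's frame. 0: it points down the slope (plate's -x), its hole over the lock hole. Positive: anticlockwise seen from above, swung to the plate's -y side. Range -0.35 to 1.25, no stop or catch at 0; it stays where left (2 to 4 N across the knob moves it).
- lever_hole (a point): Centre of the 14 mm hole through the lever, at the lever's top face, z along the hole; 75 mm from the pivot. The lever is a flat steel bar 30 mm wide and 10 mm thick, its underside 1 mm and its top 11 mm above the lock plate's top face. The pivot boss is 40 mm across and 33 mm tall.
- lever_knob (a point): Middle of the round black grip post on the lever's outer end (22 mm across, 42 mm tall, square to the lever): 135 mm from the pivot, 38 mm above the plate's top face, 27 mm above the lever's top; z along the post. It can be pinched or pushed.
- long_pin_grip (a point): Steel long pin, 92 mm over all, the taller of two in the pin block, hanging by its collar, 0.09 kg. The point is on its round grip stem (14 mm across, 45 mm tall), 30 mm above the collar's underside; z along the pin, stem up. Collar 22 mm across, 5 mm thick; below it a 12 mm shaft 42 mm long, its last 10 mm tapering to 6 mm.
- short_pin_grip (a point): Steel short pin, not wanted: same collar, stem and shaft diameters, but the stem is 22 mm tall and the shaft 18 mm long; the point is half-way up, 16 mm above the underside of the collar.
- pin_block: Dark steel block, 60 mm (x) by 150 mm (y) by 56 mm tall, fixed; origin at the centre of its underside on the table. Two upright holes at y = -40 and +40 mm hold the long and the short pin, either way round.
- sample_mid (a point): Amber glass sample bottle, 42 mm across, 105 mm tall, standing loose on the table; the point is half-way up.
Things that resemble listed ones, but are neither listed nor needed, are in the scene too. Leave any blue or red look-alike of the part that bears long_pin_grip alone.

How it is judged:
By the outcome, as a careful person would: the job done as asked, in the order asked, and still so for the second after the job is handed in, with the robot touching nothing.
It also fails if it takes over 54 s, if anything falls off the work surface, if the arm or the gripper's body presses on something with over 40 N, if the wrist force passes 120 N, or if a joint passes its speed limit or range.

## Working session

There is one attempt and no reset: what is moved stays moved. The work goes in short steps, Python scripts to look and compute and a tool call to move; the robot and the scene stay as the last step left them, time stands still between calls to the robot, and variables do not carry over. Pictures are saved under pics/ and viewed, at most 10 in all, crops included, and the job is handed in when it is done.

Besides the shell and the picture viewer there is one more tool, called after "Request:" as name(argument=value, ...), one argument or row to a line, values as JSON. apply_moves: Moves the arm, as the interface text tells. Its arguments: {"type":"object","properties":{"deltas":{"type":"array"},"squeeze":{"type":"number"}},"required":["deltas"]}

```bash
ls; mkdir -p pics
cat > h.py <<'E'
import numpy as np, cv2
from scipy.spatial.transform import Rotation as R
from rig import *
def rot(q): return R.from_quat(np.r_[q[1:],q[0]]).as_matrix()
def ray(p,uv):
    d=rot(p["orientation"])@np.linalg.inv(p["K"])@np.r_[uv,1.]
    return np.array(p["position"]),d/np.linalg.norm(d)
def proj(p,X):
    c=np.array(p["K"])@rot(p["orientation"]).T@(np.asarray(X)-p["position"]); return c[:2]/c[2]
def tri(l):
    A=0;b=0
    for p,uv in l:
        o,d=ray(p,uv);M=np.eye(3)-np.outer(d,d);A=A+M;b=b+M@o
    X=np.linalg.solve(A,b)
    return X,[np.round(proj(p,X)-uv,1) for p,uv in l]
def atz(p,uv,z):
    o,d=ray(p,uv);return o+d*(z-o[2])/d[2]
def save(p,n): cv2.imwrite("pics/"+n+".png",p["frame"][:,:,::-1])
E
python3 - <<'E'
from h import *
print(get_state()); print(nose_length)
P={}
names=["lock_plate","lever_hole","lever_knob","long_pin_grip","short_pin_grip","pin_block","sample_mid"]
for n in ["scene","side","wrist"]:
    p=get_image(n);save(p,n+"0");print(n,np.round(p["position"],3),np.round(p["orientation"],3),np.round(p["K"][0],1))
    for q in names:
        print(q,[(np.round(r["point"],0).tolist(),round(r["score"],2)) for r in place_of(q,p)][:5])
E
```

```text
pics
{'clock': 0.0, 'qpos': array([ 1.05099531e+00,  2.76584718e-01,  1.50616837e+00, -4.52376098e-05,
        1.36067844e+00, -1.20964187e-01]), 'qd': array([-1.55616659e-03, -4.39532880e-04, -1.27657490e-03,  4.04113484e-04,
       -7.35477502e-04,  2.71342517e-05]), 'effort': array([ 5.71847977e-04, -4.16756880e+01, -2.45796454e+01, -5.62754963e-05,
        1.08721107e-02,  8.58589093e-07]), 'position': array([0.22304414, 0.52942363, 0.2474315 ]), 'ee_rot': array([-2.68566632e-04,  1.98094578e-01,  9.80182479e-01, -8.79617226e-04]), 'contact_force': array([-0.37450962, -0.10650471, -0.03140563]), 'moment': array([-0.0869869 ,  0.00051316,  0.03105133]), 'gripper_force': 0.0, 'width': 0.08522456709029096}
0.017
scene [ 1.024 -0.331  0.834] [-0.3    0.826  0.449 -0.161] [407.8   0.  283.1]
lock_plate [([359.0, 170.0], 0.93)]
lever_hole [([365.0, 185.0], 0.95)]
lever_knob [([348.0, 189.0], 0.82)]
long_pin_grip [([212.0, 311.0], 0.64), ([222.0, 267.0], 0.61), ([178.0, 268.0], 0.49), ([182.0, 238.0], 0.49)]
short_pin_grip [([151.0, 300.0], 0.66)]
pin_block [([173.0, 303.0], 0.78)]
sample_mid [([235.0, 210.0], 0.83)]
side [-0.052 -0.56   0.583] [-0.467  0.796 -0.332  0.196] [468.1   0.  281.9]
lock_plate [([220.0, 175.0], 0.57)]
lever_hole [([251.0, 157.0], 0.8)]
lever_knob [([271.0, 167.0], 0.84)]
long_pin_grip [([423.0, 257.0], 0.82), ([372.0, 263.0], 0.77), ([406.0, 285.0], 0.74), ([349.0, 303.0], 0.59)]
short_pin_grip [([450.0, 310.0], 0.5)]
pin_block [([420.0, 329.0], 0.68)]
sample_mid [([277.0, 281.0], 0.76)]
wrist [0.147 0.563 0.373] [0.134 0.822 0.546 0.089] [346.5   0.  279.4]
lock_plate []
lever_hole []
lever_knob []
long_pin_grip []
short_pin_grip []
pin_block []
sample_mid []
```

View pics/scene0.png

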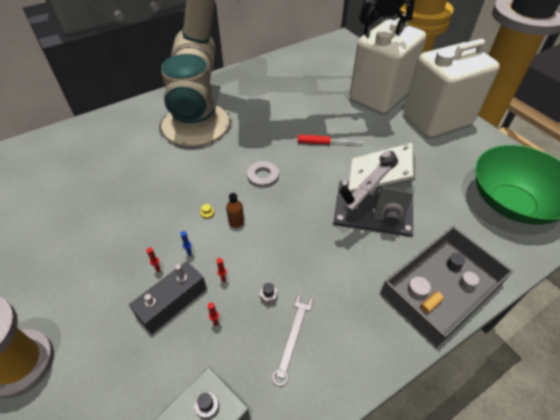

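View pics/side0.png

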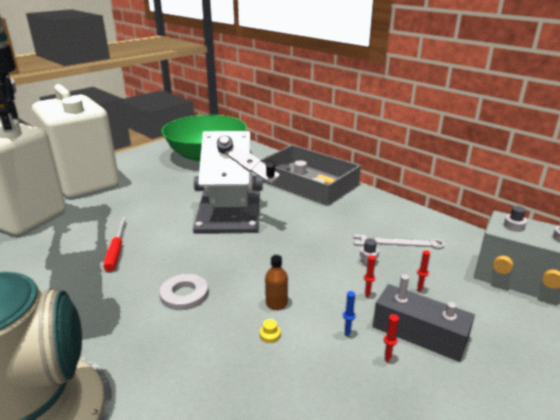

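Run:
```python
from h import *
a=get_image("scene");b=get_image("side")
def g(q,p,near=None):
    r=place_of(q,p)
    if near is not None: r=sorted(r,key=lambda r:np.hypot(*(np.array(r["point"])-near)))
    return np.array(r[0]["point"])
N={"long_pin_grip":((178,268),(406,285))}
for q in ["lock_plate","lever_hole","lever_knob","long_pin_grip","short_pin_grip","pin_block","sample_mid"]:
    n=N.get(q,(None,None))
    try: print(q,*tri([(a,g(q,a,n[0])),(b,g(q,b,n[1]))]))
    except Exception as e: print(q,e)
# pivot boss top by eye
print("boss",*tri([(a,np.array([389,157.])),(b,np.array([225,143.]))]))
for q,p in [("lever_hole",a),("lock_plate",a)]: print(q,g(q,p),find_in(q,p)[:2])
c=np.vstack([cv2.resize(a["frame"][130:240,310:430],(600,550),interpolation=cv2.INTER_CUBIC)])
d=cv2.resize(b["frame"][110:240,170:310],(600,557),interpolation=cv2.INTER_CUBIC)
cv2.imwrite("pics/c1.png",cv2.resize(np.hstack([c,d[:550]]),(800,367))[:,:,::-1])
```

```text
lock_plate [0.53830067 0.20891593 0.12816275] [array([-0.8,  1.7]), array([-1.4, -1.5])]
lever_hole [0.59506196 0.1799128  0.15962723] [array([ 0.6, -1.4]), array([1. , 1.1])]
lever_knob [0.5983521  0.11395415 0.16017007] [array([-0.4,  0.8]), array([-0.7, -0.7])]
long_pin_grip [ 0.52832862 -0.2718925   0.08818609] [array([ 0.4, -0.5]), array([0.7, 0.4])]
short_pin_grip list index out of range
pin_block [ 0.54349713 -0.30756746  0.01236107] [array([-0.1,  0.1]), array([-0.2, -0.1])]
sample_mid [ 0.41580148 -0.08374026  0.05287455] [array([ 0.5, -0.7]), array([1. , 0.8])]
boss [0.57963986 0.24986066 0.18470146] [array([-0.4,  0.9]), array([-0.6, -0.7])]
lever_hole [367.4 182.8] [{'point': [370.4, 182.1], 'score': 0.85}]
lock_plate [360.5 169.6] [{'point': [378.0, 167.6], 'score': 0.75}]
```

View pics/c1.png

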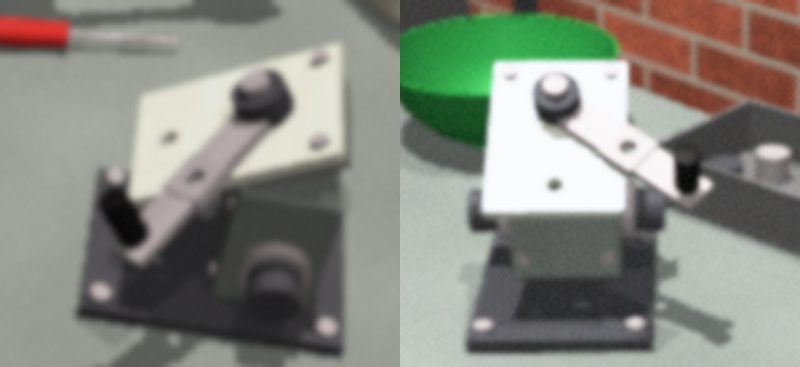

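```bash
cat > fit.py <<'E'
from h import *
from scipy.optimize import least_squares
def frame(x):
    c,s=np.cos(np.pi/6),np.sin(np.pi/6); h=np.array([np.cos(x[2]),np.sin(x[2]),0]);u=np.array([0,0,1.])
    X=c*h+s*u; Z=-s*h+c*u; return np.array([x[0],x[1],x[4] if len(x)>4 else .13]),np.c_[X,np.cross(Z,X),Z]
def pts(x):
    O,M=frame(x); t=x[3]; L=lambda r,z:[.075-r*np.cos(t),-r*np.sin(t),z]
    return {k:O+M@np.array(v) for k,v in dict(lock=[0,0,0],hole=L(.075,.011),knob=L(.135,.038),boss=[.075,0,.033],
      c1=[.125,.055,0],c2=[-.025,.055,0],c3=[-.025,-.055,0],c4=[.125,-.055,0]).items()}
E
python3 - <<'E'
from fit import *
a=get_image("scene");b=get_image("side")
A=dict(lock=(168,137),hole=(197,175),knob=(122,212),boss=(252,80),c1=(343,43),c2=(140,93),c3=(132,198),c4=(347,162))
B=dict(lock=(554,184),hole=(628,147),knob=(686,170),boss=(555,85),c1=(493,62),c4=(628,62),c3=(620,212),c2=(483,212))
A={k:np.array([310+v[0]*.3,130+v[1]*.3]) for k,v in A.items()}
B={k:np.array([170+(v[0]-400)*.35,110+v[1]*.354]) for k,v in B.items()}
f=lambda x:np.concatenate([np.r_[proj(a,X)-A[k],proj(b,X)-B[k]] for k,X in pts(x).items()])
s=least_squares(f,[.538,.209,.78,.6,.13],loss="soft_l1");print(s.x)
print({k:np.round(v,1).tolist() for k,v in zip(A,s.fun.reshape(-1,4))})
print({k:np.round(v,4).tolist() for k,v in pts(s.x).items()})
for n in [((181,272),(402,292))]: pass
# long pin collar/top via pixels, both pins network
for q,n in (("long_pin_grip",((178,268),(406,285))),("short_pin_grip",((149,298),(450,310)))):
  for fn in (place_of,find_in):
    print(q,fn.__name__,[[np.round(r["point"],1).tolist() for r in fn(q,p) if np.hypot(*(np.array(r["point"])-m))<14] for p,m in zip((a,b),n)])
print(ray(a,[1,1])[0]*0+get_state()["clock"])
E
```

```text
[0.54040866 0.21009081 0.79847947 0.88920889 0.12772166]
{'lock': [0.2, 0.7, -0.4, -0.2], 'hole': [-0.7, 1.0, -0.6, -0.0], 'knob': [-0.2, 0.5, -0.5, -1.7], 'boss': [0.6, 0.4, -0.5, -0.3], 'c1': [-0.6, 0.4, 0.6, 0.3], 'c2': [1.0, 1.1, -0.6, -0.7], 'c3': [-0.7, 1.0, 0.6, -1.1], 'c4': [-1.6, -2.4, -0.9, 0.1]}
{'lock': [0.5404, 0.2101, 0.1277], 'hole': [0.5951, 0.1827, 0.1511], 'knob': [0.5962, 0.1171, 0.1556], 'boss': [0.5742, 0.2448, 0.1938], 'c1': [0.5766, 0.326, 0.1902], 'c2': [0.4859, 0.233, 0.1152], 'c3': [0.5647, 0.1562, 0.1152], 'c4': [0.6553, 0.2493, 0.1902]}
long_pin_grip call [[[177.1, 269.7]], [[407.0, 283.5]]]
long_pin_grip call [[[177.7, 271.6]], [[403.6, 291.8]]]
short_pin_grip call [[[147.7, 300.0]], [[445.5, 311.9]]]
short_pin_grip call [[], [[448.5, 311.3]]]
[2.65 2.65 2.65]
```

Request:
apply_moves(
  deltas=[60, -504, -235, 0, 111.5, 60, -504, -235, 0, 111.5, 60, -504, -235, 0, 111.5, 60, -504, -235, 0, 111.5, 60, -504, -235, 0, 111.5, 60, -504, -235, 0, 111.5, 60, -504, -235, 0, 111.5, 60, -504, -235, 0, 111.5, 60, -504, -235, 0, 111.5, 60, -504, -235, 0, 111.5, 60, -504, -235, 0, 111.5, 60, -504, -235, 0, 111.5],
  squeeze=20,
)

```text
clock: 3.65
position: [0.56, 0.1574, 0.2485]
ee_rot: [-0.0, 0.815, 0.58, 0.0]
contact_force: [-0.3, 1.4, -0.0]
width: 0.0603
gripper_force: 0.0
```

```bash
cat >> h.py <<'E'
def go(X,yaw):
    "shift (mm) and turn (deg) from the measured pose to TCP X with tool x at heading yaw (deg)"
    s=get_state();M=rot(s["ee_rot"]);h=np.degrees(np.arctan2(M[1,0],M[0,0]))
    return np.round(M.T@(np.array(X)-s["position"])*1e3,1), round((h-yaw+180)%360-180,1)
E
python3 - <<'E'
from fit import *
s=get_state();print(s["position"],s["qpos"],s["width"],s["clock"]);print(go([.596,.117,.248],45.7))
E
```

```text
[0.55997812 0.15742261 0.24849558] [1.54294154e-01 2.85601538e-01 1.49054332e+00 2.74966688e-04
 1.36494732e+00 4.88699438e-01] 0.06030596715721485 3.65
(array([-26.4,  47.3,   0.5]), np.float64(25.1))
```

Request:
apply_moves(
  deltas=[60, -26, 47, 0, 25, 60, -26, 47, 0, 25, 60, -26, 47, 0, 25, 60, -26, 47, 0, 25, 60, -26, 47, 0, 25, 60, -26, 47, 0, 25],
)

```text
clock: 4.15
position: [0.595, 0.1194, 0.2482]
ee_rot: [-0.0, 0.919, 0.393, -0.0]
contact_force: [0.4, -0.2, -0.7]
width: 0.0598
gripper_force: 0.0
```

Run:
```python
from fit import *
s=get_state();print(s["position"],s["clock"])
p=get_image("wrist");save(p,"w1")
P=pts([.5404,.2101,.7985,.8892,.1277])
for k in P: print(k,np.round(proj(p,P[k])))
for q in ("lock_plate","lever_hole","lever_knob"): print(q,[(np.round(r["point"],1).tolist(),round(r["score"],2)) for r in place_of(q,p)])
print(go(P["knob"],45.75))
```

```text
[0.59498908 0.11935309 0.2482018 ] 4.15
lock [141. 174.]
hole [214. 154.]
knob [286. 225.]
boss [ 78. 107.]
c1 [-62. -32.]
c2 [ 79. 197.]
c3 [221. 198.]
c4 [181. -29.]
lock_plate [([139.5, 180.1], 0.83)]
lever_hole [([209.0, 160.0], 0.97)]
lever_knob [([284.1, 226.6], 0.88)]
(array([-1. ,  2.8, 92.9]), np.float64(0.5))
```

View pics/w1.png

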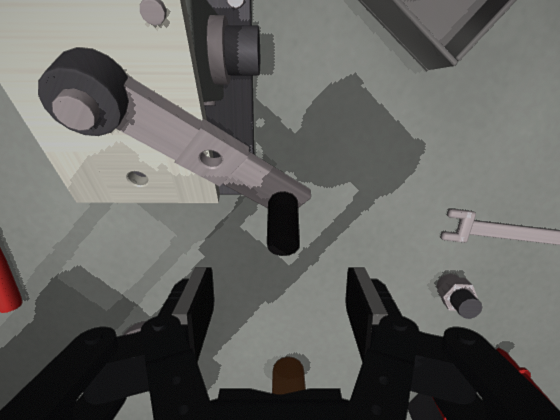

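Run:
```python
from fit import *
p=get_image("wrist")
W=dict(lock=(138,179),hole=(210,157),boss=(75,110),c2=(76,203),c3=(218,203))
f=lambda x:np.concatenate([proj(p,pts(x)[k])-W[k] for k in W])
for z in (.128,.13):
    s=least_squares(lambda x:f(np.r_[x,z]),[.54,.21,.8,.88]);print(s.x,np.round(s.fun,1))
P=pts(np.r_[s.x,.13]);print(P["knob"],proj(p,P["knob"]),go(P["knob"],np.degrees(s.x[2])))
O,M=frame(s.x);M0=rot(get_state()["ee_rot"])
for t in np.linspace(s.x[3],0,6):
    x=s.x.copy();x[3]=t;d=pts(x)["knob"]-P["knob"];print(round(t,2),np.round(M0.T@d*1e3,1))
```

```text
[0.53667427 0.2102284  0.80357273 0.89474922] [-0.3 -1.5  0.7  0.6 -0.9  3.   0.8 -2.3  0.  -1.8]
[0.53758646 0.20989543 0.80298484 0.88907937] [-0.2 -1.4  1.2  1.  -1.5  2.4  0.4 -2.1  0.7 -1.5]
[0.59374981 0.11714541 0.15787538] [283.64742522 228.36808611] (array([-2.7,  1.1, 90.6]), np.float64(0.3))
0.89 [0. 0. 0.]
0.71 [-14.8 -16.8   8.6]
0.53 [-26.8 -36.3  15.6]
0.36 [-35.7 -58.   20.7]
0.18 [-41.  -81.1  23.9]
0.0 [ -42.8 -105.    24.9]
```

Request:
apply_moves(
  deltas=[60, -3, 1, 30, 0, 60, -3, 1, 65, 0, 60, -3, 1, 86, 0, 60, -3, 1, 86, 0, 28, -3, 1, 86, 0, 28, -3, 1, 86, 0, 28, -3, 1, 86, 0, 28, -3, 1, 86, 0],
)

```text
clock: 5.07
position: [0.5948, 0.1168, 0.1643]
ee_rot: [0.001, 0.92, 0.392, 0.002]
contact_force: [0.2, 0.3, -0.1]
width: 0.0278
gripper_force: 0.0
```

Request:
apply_moves(
  deltas=[28, -8, -8, 4, 0, 28, -15, -17, 9, 0, 28, -21, -26, 12, 0, 28, -27, -36, 16, 0, 28, -32, -47, 18, 0, 28, -36, -58, 21, 0, 28, -39, -70, 23, 0, 28, -41, -81, 24, 0, 28, -42, -93, 25, 0, 28, -43, -105, 25, 0, 28, -43, -105, 25, 0, 15, -43, -105, 25, 0],
)

```text
clock: 6.07
position: [0.4878, 0.1594, 0.1381]
ee_rot: [-0.0, 0.92, 0.393, 0.001]
contact_force: [-1.9, -0.3, 2.4]
width: 0.0211
gripper_force: 21.6
```

Request:
apply_moves(
  deltas=[15, 0, 0, 0, 0, 15, 0, 0, 0, 0, 15, 0, 0, 0, 0, 15, 0, 0, 0, 0],
)

```text
clock: 6.4
position: [0.4883, 0.1588, 0.138]
ee_rot: [-0.001, 0.92, 0.392, 0.0]
contact_force: [-3.2, 1.3, 5.7]
width: 0.0209
gripper_force: 21.9
```

Run:
```python
from fit import *
p=get_image("wrist");save(p,"w2")
P=pts([.5378,.2099,.802,0,.13])
s=get_state();print(s["position"],s["contact_force"],s["clock"],np.degrees(np.arctan2(*rot(s["ee_rot"])[1::-1,0])))
for k in ("lock","hole","knob","boss"): print(k,np.round(P[k],4),np.round(proj(p,P[k])))
print(go(P["knob"],45.9))
```

```text
[0.48835157 0.15877141 0.13796591] [-2.94685541 -0.05724175  5.86832533] 6.45 46.191385166453166
lock [0.5378 0.2099 0.13  ] [285. 126.]
hole [0.534  0.2059 0.1395] [285. 145.]
knob [0.4885 0.1589 0.1329] [283. 295.]
boss [0.5715 0.2447 0.1961] [ 293. -166.]
(array([ 0.2, -0. ,  5.1]), np.float64(0.3))
```

View pics/w2.png

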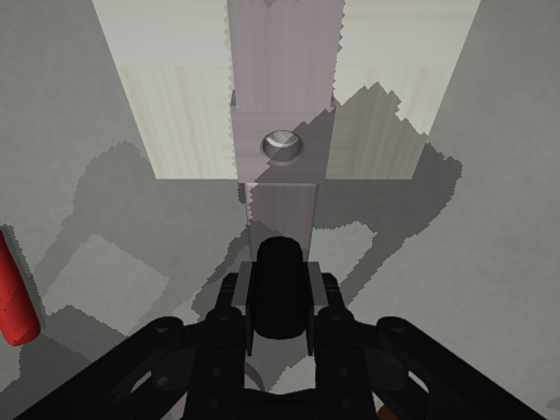

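Request:
apply_moves(
  deltas=[15, 0, 1.5, 0, 0, 15, 0, 1.5, 0, 0, 15, 0, 1.5, 0, 0, 50, 0, 1.5, 0, 0, 50, 0, 1.5, 0, 0, 50, 0, 1.5, 0, 0, 50, 0, 1.5, -20, 0, 50, 0, 1.5, -60, 0, 50, 0, 1.5, -90, 0, 50, 0, 1.5, -90, 0, 50, 0, 1.5, -90, 0],
)

```text
clock: 7.37
position: [0.4907, 0.1574, 0.2291]
ee_rot: [0.001, 0.92, 0.392, 0.002]
contact_force: [-0.1, -0.3, -1.0]
width: 0.0501
gripper_force: 0.0
```

Run:
```python
from fit import *
p=get_image("wrist");s=get_state();print(s["position"],s["clock"])
P=pts([.5378,.2099,.802,0,.13])
for k in ("lock","hole","knob","boss","c2","c3"): print(k,np.round(proj(p,P[k])))
u,v=np.round(proj(p,P["hole"])).astype(int)
c=cv2.resize(p["frame"][max(0,v-30):v+30,u-40:u+40],(560,420),interpolation=cv2.INTER_CUBIC)
d=cv2.resize(p["frame"],(240,180))
o=np.zeros((420,800,3),np.uint8);o[:,:560]=c;o[:180,560:]=d
print(u-40,max(0,v-30));cv2.imwrite("pics/w3.png",o[:,:,::-1])
```

```text
[0.48937005 0.15714395 0.22742   ] 7.4167
lock [278. 115.]
hole [278. 125.]
knob [278. 223.]
boss [278.  -1.]
c2 [197. 147.]
c3 [359. 147.]
238 95
```

View pics/w3.png

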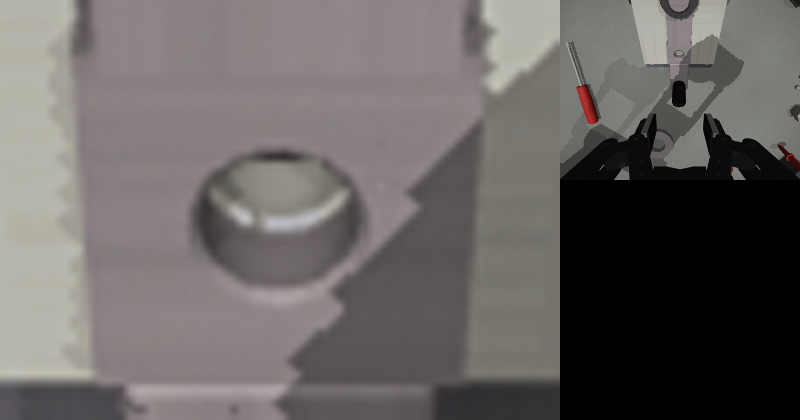

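Request:
apply_moves(
  deltas=[50, -282, 327, -15, 0, 50, -282, 327, -15, 0, 50, -282, 327, -15, 0, 50, -282, 327, -15, 0, 50, -282, 327, -15, 0, 50, -282, 327, -15, 0, 50, -282, 327, -15, 0, 50, -282, 327, -15, 0, 50, -282, 327, -15, 0, 50, -282, 327, -15, 0, 50, -282, 327, -15, 0, 50, -282, 327, -15, 0],
)

```text
clock: 8.42
position: [0.5296, -0.2767, 0.2397]
ee_rot: [-0.001, 0.921, 0.39, -0.001]
contact_force: [-0.0, 0.4, -0.4]
width: 0.0499
gripper_force: 0.0
```

Run:
```python
from fit import *
p=get_image("wrist");s=get_state();print(s["position"],s["clock"],s["qpos"])
save(p,"w4")
for q in ("long_pin_grip","short_pin_grip","pin_block"): print(q,[(np.round(r["point"],1).tolist(),round(r["score"],2)) for r in place_of(q,p)])
print(proj(p,[.528,-.272,.088]))
```

```text
[ 0.52927241 -0.27387364  0.23984649] 8.4667 [-5.94480343e-01  3.14173522e-01  1.47032854e+00  4.30197648e-04
  1.36125317e+00  1.72883403e-01]
long_pin_grip [([355.5, 74.8], 0.89), ([233.8, 268.1], 0.85), ([227.2, 93.7], 0.85), ([173.6, 211.2], 0.8), ([272.3, 187.1], 0.67)]
short_pin_grip [([346.9, 228.4], 0.57)]
pin_block [([306.8, 187.3], 0.82)]
[276.65485892 195.42383879]
```

View pics/w4.png

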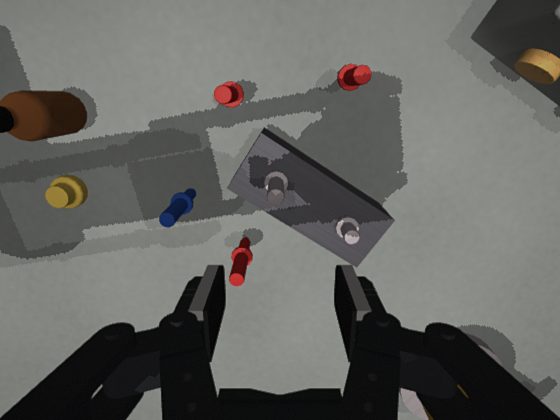

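Run:
```python
from fit import *
p=get_image("wrist");a=get_image("scene");b=get_image("side")
print(tri([(p,(272.3,187.1)),(a,(177.3,269)),(b,(406.7,284))]))
print(atz(p,(272.3,187.1),.086),atz(p,(270.5,193),.106),atz(p,(277.5,183),.061))
print(go(atz(p,(272.3,187.1),.086),45.9))
```

```text
(array([ 0.53103497, -0.26805139,  0.09088091]), [array([8.9, 8.1]), array([2.1, 0.5]), array([-4.4, -0.8])])
[ 0.5296021  -0.25885407  0.086     ] [ 0.52929076 -0.2578237   0.106     ] [ 0.53066412 -0.26369374  0.061     ]
(array([  8.5,  -8.5, 156.3]), np.float64(0.4))
```

Run:
```python
from fit import *
p=get_image("wrist")
r=sorted(place_of("long_pin_grip",p),key=lambda r:np.hypot(*(np.array(r["point"])-(272,180))))[0];u=np.array(r["point"]);print(u)
a=get_image("scene");b=get_image("side")
X,e=tri([(p,u),(a,(177.3,269)),(b,(406.7,284))]);print(X,e)
print(atz(p,u,.086));print(get_state()["position"])
print(go(atz(p,u,.086),45.9))
```

```text
[281.4 199.5]
[ 0.53033444 -0.27274725  0.09351921] [array([2.1, 1.1]), array([-0.4,  0.6]), array([-2. , -0.6])]
[ 0.52818653 -0.27252266  0.086     ]
[ 0.53015188 -0.27189387  0.24256704]
(array([ -1.8,  -1. , 156.6]), np.float64(0.4))
```

Request:
apply_moves(
  deltas=[50, -2, -1, 40, 0, 50, -2, -1, 80, 0, 50, -2, -1, 95, 0, 50, -2, -1, 95, 0, 50, -2, -1, 95, 0, 50, -2, -1, 95, 0],
)

```text
clock: 9.47
position: [0.5291, -0.274, 0.1489]
ee_rot: [0.001, 0.92, 0.392, 0.001]
contact_force: [0.5, -0.6, 0.9]
width: 0.05
gripper_force: 0.0
```

Run:
```python
from fit import *
p=get_image("wrist");save(p,"w5")
r=[x["point"] for x in place_of("long_pin_grip",p)];print(np.round(r))
s=get_state();print(s["position"],proj(p,[.529,-.2725,.086]))
u=min(r,key=lambda u:np.hypot(*(np.array(u)-proj(p,[.529,-.2725,.086]))));X=atz(p,u,.086);print(X,go(X,45.9))
```

```text
[[396.  73.]
 [219. 333.]
 [134. 259.]
 [208.  96.]]
[ 0.52924606 -0.27419562  0.14944143] [280.05667562 239.89159586]
[ 0.45466128 -0.29255653  0.086     ] (array([-64.9, -41.4,  63.2]), np.float64(0.3))
```

View pics/w5.png

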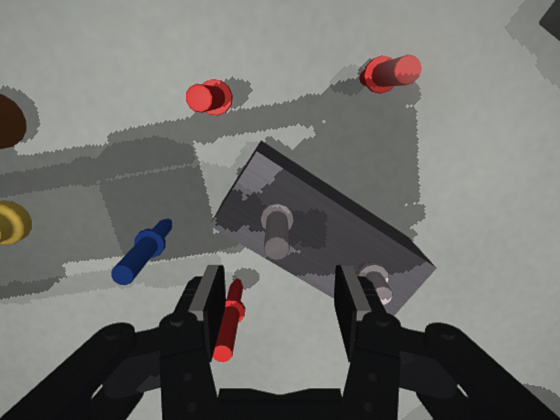

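Run:
```python
from fit import *
p=get_image("wrist")
for u,z in (((276.5,248),.106),((276.5,236),.086),((277.5,214),.061)): X=atz(p,u,z);print(X,go(X,45.9),proj(p,X))
print(get_state()["position"])
```

```text
[ 0.53034848 -0.26857774  0.106     ] (array([ 4.8, -3.1, 43.3]), np.float64(0.3)) [276.5 248. ]
[ 0.52924258 -0.2695996   0.086     ] (array([ 3.3, -3.2, 63.3]), np.float64(0.3)) [276.5 236. ]
[ 0.53311419 -0.26637068  0.061     ] (array([ 8.3, -2.8, 88.3]), np.float64(0.3)) [277.5 214. ]
[ 0.52908287 -0.27410097  0.14930216]
```

Request:
apply_moves(
  deltas=[50, 4.5, -3, 0, 0, 50, 4.5, -3, 30, 0, 50, 4.5, -3, 62, 0, 50, 4.5, -3, 62, 0, 50, 4.5, -3, 62, 0, 8, 4.5, -3, 62, 0, 8, 4.5, -3, 62, 0, 8, 4.5, -3, 62, 0, 8, 4.5, -3, 62, 0, 8, 4.5, -3, 62, 0, 8, 4.5, -3, 62, 0],
  squeeze=20,
)

```text
clock: 10.53
position: [0.5302, -0.2689, 0.0871]
ee_rot: [0.002, 0.92, 0.392, 0.001]
contact_force: [1.0, -0.1, 6.6]
width: 0.0134
gripper_force: 22.6
```

Run:
```python
from fit import *
s=get_state();print(s["position"],s["width"],s["gripper_force"],s["contact_force"],s["moment"],s["clock"])
```

```text
[ 0.53019389 -0.26890194  0.08713131] 0.013370900527091584 22.560080587863922 [ 1.01125758 -0.08619999  6.61698627] [-0.00791214 -0.05907517 -0.02479968] 10.5333
```

Request:
apply_moves(
  deltas=[8, 0, 0, -12, 0, 8, 0, 0, -24, 0, 8, 0, 0, -34, 0, 8, 0, 0, -34, 0, 8, -5, 0, -34, 0, 8, -10, 0, -33.5, 0, 8, -15, 0, -32.5, 0, 8, -20, 0, -31, 0, 8, -25, 0, -29.5, 0, 8, -30, 0, -27, 0, 8, -35, 0, -25, 0, 8, -35, 0, -25, 0],
)

```text
clock: 11.53
position: [0.5045, -0.2948, 0.11]
ee_rot: [0.001, 0.92, 0.392, 0.0]
contact_force: [5.0, -2.3, 3.6]
width: 0.0132
gripper_force: 23.7
```

Run:
```python
from fit import *
s=get_state();print(s["position"],s["width"],s["gripper_force"],s["contact_force"],s["moment"],s["clock"])
p=get_image("wrist");b=get_image("side");a=get_image("scene");print(get_state()["position"])
G=s["position"]; 
for q in (b,a): print(proj(q,G))
def crop(q,w,h,W,H):
    u,v=np.round(proj(q,G)).astype(int);return cv2.resize(q["frame"][v-h//2:v+h//2,u-w//2:u+w//2],(W,H),interpolation=cv2.INTER_CUBIC)
o=np.hstack([cv2.resize(p["frame"],(400,300)),crop(b,96,72,400,300)])
o=np.vstack([o,np.hstack([crop(a,96,72,400,300),cv2.resize(p["frame"][180:390,140:420],(400,300))])])
cv2.imwrite("pics/t1.png",o[:,:,::-1])
```

```text
[ 0.50452097 -0.29483066  0.11001867] 0.013158664323303607 23.682591319084167 [ 5.0077673  -2.25515208  3.55323624] [-0.2467517  -1.0191952  -0.05456017] 11.5333
[ 0.50478056 -0.29430652  0.11017444]
[409.4361442  288.67270519]
[160.44754363 261.41531007]
```

View pics/t1.png

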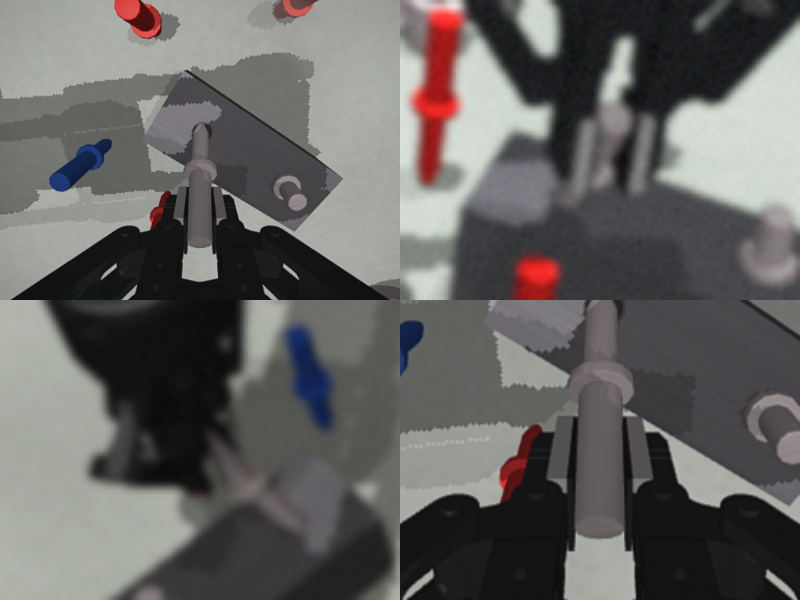

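```bash
cat > ang.py <<'E'
from fit import *
def fitpin(p,obs,s):
    M=rot(s["ee_rot"]);G=np.array(s["position"])-.002*M[:,2]
    def f(v):
        ax=-np.sin(v[0])*M[:,0]-np.cos(v[0])*M[:,2]
        C=G+v[2]*M[:,0]
        return np.concatenate([proj(p,C+(k-v[1])*ax)-u for k,u in obs])
    return least_squares(f,[.5,.033,0],x_scale=[.1,.001,.001])
E
python3 - <<'E'
from ang import *
p=get_image("wrist");s=get_state()
print(p["position"]-s["position"])
r=fitpin(p,[(.050,(280,334)),(.0025,(280,240)),(-.034,(280,182))],s);print(r.x,r.fun)
r=fitpin(p,[(.050,(280,336)),(.0025,(280,240))],s);print(r.x,r.fun)
E
```

```text
[0.05610501 0.06093456 0.12503352]
[ 0.79409247  0.0714647  -0.04141181] [ 2.89373467 -0.29536375  2.48709626  0.46839799  2.23142897 -0.15237085]
[ 1.03781587  0.08857292 -0.06417595] [ 2.78655223 -0.16422316  2.56556073  0.17057209]
```

Run:
```python
from ang import *
p=get_image("wrist");s=get_state();M=rot(s["ee_rot"]);G=np.array(s["position"])-.002*M[:,2]
obs=[(.050,(280,335)),(.0025,(280,240)),(-.034,(280,182))]
for xo in (-.004,0,.004):
    def f(v):
        ax=-np.sin(v[0])*M[:,0]-np.cos(v[0])*M[:,2]
        return np.array([(proj(p,G+xo*M[:,0]+(k-v[1])*ax)-u)[1] for k,u in obs])
    r=least_squares(f,[.5,.033],x_scale=[.1,.001]);print(xo,np.degrees(r.x[0]),r.x[1],r.fun)
H=np.array([.5302,-.2689,.056])+.0*M[:,0]; d=M.T@(G-H);print(d,np.degrees(np.arctan2(-d[0]-.001,-d[2])))
```

```text
-0.004 32.20174937577431 0.04055938765482131 [ 0.93325629 -2.2966687   1.18146028]
0 30.516369878070932 0.03705027475009759 [ 1.08164368 -2.71794348  1.41142991]
0.004 28.77825979316487 0.03344598337788544 [ 1.23291378 -3.16649092  1.65911671]
[-0.03575552 -0.00085884 -0.05614938] 31.7568104948994
```

Request:
apply_moves(
  deltas=[8, -3, 0, -5, 0, 8, -6, 0, -11, 0, 8, -6, 0, -40, 0, 8, -6, 0, -75, 0, 8, 20, -20, -100, 0, 8, 42, -46, -125, 0, 8, 68, -74, -145, 0, 8, 95, -103, -160, 0, 8, 122, -132, -160, 0, 8, 150, -160, -160, 0, 8, 178, -189, -160, 0, 8, 206, -217, -160, 0],
  squeeze=40,
)

```text
clock: 12.78
position: [0.4866, 0.0072, 0.2691]
ee_rot: [-0.001, 0.92, 0.393, -0.004]
contact_force: [0.5, 0.7, -0.7]
width: 0.0132
gripper_force: 39.2
```

Request:
apply_moves(
  deltas=[8, 28, -28, 0, 0, 8, 55, -55, 0, 0, 8, 80, -80, 0, 0, 8, 100, -96, 0, 0, 8, 114, -109, 0, 0, 8, 114, -109, 0, 0, 8, 114, -109, 0, 0, 8, 114, -109, 0, 0],
)

```text
clock: 13.45
position: [0.4891, 0.1621, 0.2693]
ee_rot: [0.0, 0.92, 0.393, -0.002]
contact_force: [-0.4, 0.1, -1.6]
width: 0.0126
gripper_force: 39.2
```

Run:
```python
from fit import *
O,M=frame([.5378,.2099,.802])
s=get_state();print(s["position"],s["width"],s["clock"])
T=O+M[:,2]*.131-[0,0,.002];print(T,go(T,45.95))
p=get_image("wrist");save(p,"w6")
print(proj(p,O+.011*M[:,2]))
cv2.imwrite("pics/w6.png",p["frame"][:,:,::-1])
```

```text
[0.48906511 0.16211249 0.26933991] 0.012614205596132296 13.45
[0.49225978 0.162822   0.24144933] (array([ 2.9,  1.9, 27.9]), np.float64(0.3))
[285.07269201 122.27741623]
```

View pics/w6.png

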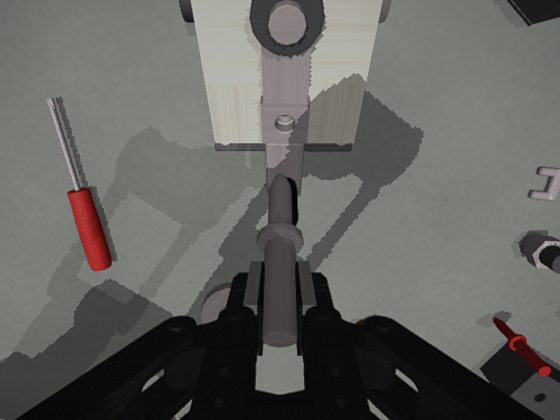

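Run:
```python
from ang import *
p=get_image("wrist");s=get_state();M=rot(s["ee_rot"]);G=np.array(s["position"])-.002*M[:,2]
O,F=frame([.5378,.2099,.802])
obs=[(.050,(280,338)),(.0025,(281,238)),(-.042,(280,177))]
for xo in (-.003,0,.003):
    def f(v):
        ax=-np.sin(v[0])*M[:,0]-np.cos(v[0])*M[:,2]
        return np.array([(proj(p,G+xo*M[:,0]+(k-v[1])*ax)-u)[1] for k,u in obs])
    r=least_squares(f,[.5,.033],x_scale=[.1,.001]);v=r.x
    ax=-np.sin(v[0])*M[:,0]-np.cos(v[0])*M[:,2];tip=G+xo*M[:,0]+(-.042-v[1])*ax
    print(xo,np.degrees(v[0]),v[1],r.fun,"tip in plate",F.T@(tip-O)*1e3, F.T@ax, "proj",proj(p,tip))
    T=O+.016*F[:,2];print("to tip 5mm above hole",M.T@(T-tip)*1e3)
print("insert dir per mm",M.T@-F[:,2])
```

```text
-0.003 30.287169150785733 0.039114301129999876 [-0.70765932  1.62785784 -0.77146455] tip in plate [ 9.80617967  1.19546586 77.11431492] [-0.00243974 -0.00231666  0.99999434] proj [283.06958822 176.22853545]
to tip 5mm above hole [22.20901008  1.31130523 57.77188015]
0 29.11294320614702 0.036438276111916676 [-0.54057923  1.26192997 -0.60202811] tip in plate [10.7864113   1.19526917 78.29620669] [ 0.01805332 -0.00226331  0.99983446] proj [283.09547131 176.39797189]
to tip 5mm above hole [21.95494073  1.31130523 59.28620211]
0.003 27.909166213753593 0.03370966905122795 [-0.36996967  0.87700407 -0.42105678] tip in plate [11.83990497  1.19506545 79.56311476] [ 0.03905417 -0.00220764  0.99923466] proj [283.12370333 176.57894322]
to tip 5mm above hole [21.68021611  1.31130523 60.9108348 ]
insert dir per mm [0.50221951 0.00231035 0.86473708]
```

Request:
apply_moves(
  deltas=[8, 3, 1, 12, 0, 8, 6, 2, 24, 0, 8, 9.5, 3.2, 36, 0, 8, 13, 3.2, 43, 0, 8, 18, 3.2, 51, 0, 8, 22, 3.2, 58, 0, 8, 22, 3.2, 58, 0, 8, 22, 3.2, 58, 0],
)

```text
clock: 14.22
position: [0.5083, 0.1769, 0.2121]
ee_rot: [-0.0, 0.92, 0.392, -0.0]
contact_force: [-0.7, -0.2, -1.4]
width: 0.0131
gripper_force: 39.2
```

Run:
```python
from fit import *
s=get_state();print(s["position"],s["contact_force"],s["moment"],s["width"],s["clock"])
p=get_image("wrist");O,F=frame([.5378,.2099,.802])
print("hole pred",proj(p,O+.011*F[:,2]))
print([(q,[(np.round(r["point"],1).tolist(),round(r["score"],2)) for r in place_of(q,p)][:3]) for q in ("lever_hole","lock_plate","long_pin_grip")])
g=p["frame"].mean(2)
for r in range(80,240,10): print(r,g[r,250:320:2].astype(int).tolist())
```

```text
[0.50831923 0.1768564  0.21205545] [-0.67073474 -0.21315653 -1.43909717] [0.01853164 0.00873231 0.03020205] 0.013057522267805446 14.2167
hole pred [279.66289902 173.39662587]
[('lever_hole', [([279.2, 177.0], 0.61)]), ('lock_plate', [([284.2, 162.1], 0.76)]), ('long_pin_grip', [([278.4, 294.6], 0.6)])]
80 [61, 62, 54, 52, 123, 128, 127, 127, 126, 126, 127, 126, 126, 126, 125, 127, 126, 126, 126, 127, 125, 126, 125, 126, 127, 124, 43, 36, 61, 61, 61, 62, 60, 61, 56]
90 [57, 57, 57, 58, 58, 59, 55, 50, 51, 75, 103, 122, 127, 129, 128, 127, 129, 128, 124, 102, 82, 62, 58, 57, 59, 59, 59, 58, 59, 59, 54, 60, 111, 165, 174]
100 [130, 128, 117, 117, 120, 115, 93, 69, 55, 54, 52, 54, 55, 57, 58, 58, 57, 56, 53, 50, 53, 55, 70, 96, 131, 130, 135, 132, 132, 131, 134, 174, 174, 167, 110]
110 [127, 132, 132, 131, 132, 132, 130, 131, 131, 129, 129, 130, 130, 132, 133, 135, 133, 132, 133, 134, 133, 133, 132, 132, 134, 134, 134, 133, 129, 82, 105, 112, 113, 113, 112]
120 [129, 130, 134, 131, 133, 132, 130, 130, 130, 129, 128, 130, 130, 132, 134, 134, 133, 132, 133, 133, 133, 132, 132, 129, 84, 86,
[... 1108 characters left out ...]
, 75, 75, 74, 73, 68, 58, 85, 84, 85, 84, 84, 85, 84, 85, 113, 112, 112, 112, 112, 111]
200 [111, 110, 110, 59, 69, 71, 71, 69, 70, 60, 57, 64, 70, 73, 75, 77, 75, 75, 73, 69, 58, 88, 87, 87, 83, 84, 70, 80, 80, 80, 121, 122, 119, 119, 119]
210 [111, 113, 80, 60, 68, 72, 71, 70, 70, 57, 61, 66, 73, 75, 76, 77, 76, 75, 73, 69, 58, 89, 88, 86, 84, 79, 70, 80, 77, 85, 121, 118, 119, 121, 121]
220 [68, 68, 70, 66, 65, 72, 71, 70, 71, 50, 61, 64, 68, 68, 69, 70, 67, 65, 67, 71, 52, 58, 73, 71, 70, 62, 126, 123, 122, 121, 122, 122, 123, 124, 125]
230 [82, 82, 81, 83, 62, 58, 60, 66, 68, 71, 75, 76, 77, 91, 92, 90, 91, 90, 88, 83, 80, 78, 76, 70, 65, 67, 127, 124, 123, 124, 123, 122, 122, 124, 125]
```

Request:
apply_moves(
  deltas=[8, 2, 0, 3.5, 0, 8, 4, 0, 7, 0, 8, 6, 0, 10.4, 0, 8, 7, 0, 12.1, 0, 8, 8, 0, 13.8, 0, 8, 8, 0, 13.8, 0],
)

```text
clock: 14.92
position: [0.5122, 0.1802, 0.2038]
ee_rot: [0.002, 0.92, 0.393, -0.001]
contact_force: [-12.4, -9.0, 31.3]
width: 0.0128
gripper_force: 42.7
```

```bash
cat > st.py <<'E'
from fit import *
s=get_state();M=rot(s["ee_rot"]);O,F=frame([.5378,.2099,.802])
print(s["position"],"Ftool",M.T@s["contact_force"],"Fplate",F.T@s["contact_force"],"m",np.round(M.T@s["moment"],2),s["width"],s["clock"])
G=s["position"]-.002*M[:,2];print("grasp in plate mm",F.T@(G-O)*1e3)
E
python3 st.py
```

```text
[0.51218404 0.18024904 0.20378717] Ftool [-15.19880511  -2.62795149 -31.24756458] Fplate [ 2.57635043  2.64401684 34.65099841] m [ 0.51 -2.14 -0.06] 0.012819564590795963 14.9167
grasp in plate mm [ 4.01987893 -2.19746786 85.19058357]
```

Run:
```python
from fit import *
p=get_image("wrist");save(p,"w7");O,F=frame([.5378,.2099,.802])
for z in (0,.001,.011,.016): print(z,proj(p,O+z*F[:,2]),proj(p,O+z*F[:,2]+.007*F[:,0]),proj(p,O+z*F[:,2]-.007*F[:,0]))
print("bottom edge",proj(p,O-.025*F[:,0]+.055*F[:,1]),proj(p,O-.025*F[:,0]-.055*F[:,1]))
g=p["frame"].mean(2)
print("cols",list(range(262,300,2)))
for r in range(164,250,3): print(r,g[r,262:300:2].astype(int).tolist())
e=p["frame"].astype(int)
for c in (190,230,330,370): print(c,g[190:240:2,c].astype(int).tolist())
```

```text
0 [278.56781733 171.94400074] [278.61647732 162.8173879 ] [278.5216256 180.6076681]
0.001 [278.56461236 173.11288977] [278.61334987 163.98695882] [278.51835493 181.77443419]
0.011 [278.53137053 185.23657331] [278.58087974 176.12978267] [278.48446362 193.8646927 ]
0.016 [278.51389204 191.6111803 ] [278.56378337 182.52329675] [278.466667   200.21339053]
bottom edge [192.10824193 200.63647312] [364.54033192 201.34535154]
cols [262, 264, 266, 268, 270, 272, 274, 276, 278, 280, 282, 284, 286, 288, 290, 292, 294, 296, 298]
164 [131, 132, 128, 82, 84, 85, 85, 86, 86, 87, 87, 87, 87, 88, 87, 86, 87, 87, 86]
167 [130, 96, 80, 82, 83, 85, 84, 85, 86, 86, 86, 86, 87, 86, 86, 85, 86, 85, 86]
170 [132, 132, 86, 84, 85, 85, 85, 86, 85, 85, 85, 85, 86, 85, 86, 86, 85, 86, 86]
173 [129, 130, 84, 83, 84, 84, 84, 84, 84, 81, 84, 84, 83, 84, 84, 83, 83, 84, 85]
176 [128, 124, 79, 82, 83, 84, 64, 63, 68, 70, 69, 64, 84, 83, 83, 83, 83, 84, 84]
179 [127, 129, 95, 79, 86, 75, 60, 69, 70, 73, 72, 71, 62, 85, 83, 83, 83, 84, 84]
182 [126, 130, 97, 53, 72, 60, 68, 72, 73, 75, 74, 74, 71, 57, 73, 83, 82, 82, 
[... 1585 characters left out ...]
 66, 67, 66, 74, 77, 76, 71, 66, 86, 86, 87]
245 [72, 69, 52, 57, 61, 63, 65, 66, 67, 67, 67, 67, 71, 75, 70, 67, 74, 86, 85]
248 [73, 56, 53, 58, 61, 63, 65, 66, 66, 67, 66, 66, 67, 65, 70, 67, 59, 88, 86]
190 [155, 153, 144, 127, 114, 113, 113, 113, 113, 113, 113, 113, 113, 112, 112, 110, 111, 112, 113, 115, 114, 113, 112, 111, 111]
230 [157, 158, 161, 96, 95, 95, 95, 111, 110, 109, 110, 110, 110, 110, 110, 111, 111, 111, 123, 126, 125, 126, 127, 126, 127]
330 [113, 114, 114, 116, 116, 116, 115, 120, 119, 121, 122, 122, 122, 122, 120, 120, 120, 123, 123, 124, 123, 122, 122, 121, 122]
370 [77, 77, 78, 77, 78, 77, 77, 77, 77, 77, 78, 77, 78, 77, 77, 77, 77, 77, 78, 76, 83, 86, 120, 122, 122]
```

Request:
apply_moves(
  deltas=[8, -2.5, 0, -4.3, 0, 8, -5, 0, -8.6, 0, 8, -7, 0, -7.4, 0, 8, -9.3, 0, -6, 0, 8, -9.3, 0, -6, 0, 8, -9.3, 0, -6, 0],
)

```text
clock: 15.47
position: [0.507, 0.1759, 0.2035]
ee_rot: [-0.0, 0.92, 0.392, -0.001]
contact_force: [0.1, 0.4, -1.0]
width: 0.013
gripper_force: 39.2
```

```bash
python3 st.py
python3 - <<'E'
from fit import *
p=get_image("wrist");save(p,"w8");O,F=frame([.5378,.2099,.802])
for z in (.001,.011,.016): print(z,proj(p,O+z*F[:,2]),proj(p,O+z*F[:,2]+.007*F[:,0]),proj(p,O+z*F[:,2]+.003*F[:,0]))
g=p["frame"].mean(2)
print("cols",list(range(258,302,2)))
for r in range(150,200,2): print(r,g[r,258:302:2].astype(int).tolist())
E
```

```text
[0.50699425 0.17591324 0.20346745] Ftool [ 0.36658115 -0.19623346  1.03069274] Fplate [-0.20002412  0.19902389 -1.07498683] m [-0.05 -0.01  0.06] 0.013021980581335586 15.4667
grasp in plate mm [-1.96785967 -1.49072534 88.27844717]
0.001 [280.31432395 162.0486936 ] [280.3688616  152.49361751] [280.33734117 158.01604373]
0.011 [280.28313878 173.90856161] [280.33872667 164.34874579] [280.30658664 169.8760788 ]
0.016 [280.26672945 180.14910886] [280.32284744 170.59565728] [280.29039422 176.12045099]
cols [258, 260, 262, 264, 266, 268, 270, 272, 274, 276, 278, 280, 282, 284, 286, 288, 290, 292, 294, 296, 298, 300]
150 [132, 134, 131, 130, 130, 130, 129, 130, 132, 96, 84, 87, 87, 87, 86, 86, 88, 87, 86, 86, 86, 87]
152 [128, 129, 127, 126, 127, 126, 126, 126, 130, 117, 81, 84, 85, 84, 83, 84, 84, 84, 84, 83, 84, 84]
154 [122, 123, 122, 123, 123, 123, 123, 123, 124, 122, 79, 79, 79, 80, 81, 81, 80, 81, 80, 81, 82, 81]
156 [127, 128, 126, 128, 127, 127, 128, 129, 124, 81, 82, 83, 83, 83, 84, 83, 82, 82, 83, 83, 83, 83]
158 [130, 130, 130, 131, 130, 130, 132, 97, 83, 84, 84, 85, 85, 85, 85, 8
[... 1318 characters left out ...]
, 85, 86, 85]
186 [130, 130, 131, 116, 117, 119, 69, 60, 67, 71, 73, 75, 74, 73, 73, 65, 72, 85, 84, 84, 85, 85]
188 [132, 133, 121, 118, 120, 115, 52, 61, 68, 72, 73, 75, 75, 73, 74, 66, 64, 87, 86, 86, 86, 86]
190 [129, 118, 116, 118, 115, 67, 53, 62, 69, 71, 74, 75, 74, 73, 72, 67, 57, 85, 85, 85, 85, 85]
192 [130, 125, 115, 111, 64, 66, 55, 63, 69, 72, 74, 76, 75, 73, 73, 68, 58, 85, 83, 83, 84, 83]
194 [126, 112, 113, 116, 104, 60, 55, 63, 69, 71, 73, 75, 75, 74, 72, 68, 58, 84, 82, 83, 83, 84]
196 [112, 112, 115, 81, 68, 60, 57, 64, 69, 72, 74, 76, 75, 73, 73, 68, 58, 83, 82, 82, 82, 83]
198 [143, 144, 98, 81, 81, 68, 57, 64, 70, 72, 74, 76, 74, 74, 73, 67, 58, 105, 107, 106, 103, 102]
```

Request:
apply_moves(
  deltas=[8, 1.5, 0, 2.6, 0, 8, 3, 0, 5.2, 0, 8, 4.5, 0, 7.8, 0, 8, 6, 0, 10.4, 0, 8, 6, 0, 10.4, 0],
)

```text
clock: 15.93
position: [0.5113, 0.1804, 0.1931]
ee_rot: [-0.0, 0.92, 0.393, -0.001]
contact_force: [-0.4, 0.1, -2.6]
width: 0.0129
gripper_force: 39.1
```

```bash
python3 st.py
```

```text
[0.51126512 0.18035568 0.19314593] Ftool [-0.17515551 -0.31283006  2.61139694] Fplate [-1.46169359  0.31437701 -2.17084201] m [-0.01 -0.11 -0.02] 0.01293889299271544 15.9333
grasp in plate mm [-1.79171851 -1.47122437 76.25848987]
```

Request:
apply_moves(
  deltas=[8, 1.5, 0, 2.6, 0, 8, 3, 0, 5.2, 0, 8, 4.5, 0, 7.8, 0, 8, 6, 0, 10.4, 0, 8, 6, 0, 10.4, 0],
)

```text
clock: 16.35
position: [0.5153, 0.1845, 0.1829]
ee_rot: [-0.0, 0.92, 0.392, -0.001]
contact_force: [-1.9, -1.0, -4.2]
width: 0.013
gripper_force: 39.1
```

```bash
python3 st.py
```

```text
[0.5153013  0.18451442 0.18286708] Ftool [-1.99452696 -0.65066246  4.2218916 ] Fplate [-3.84454113  0.64465214 -2.6513761 ] m [-0.02 -0.46  0.01] 0.013003489270058538 16.35
grasp in plate mm [-1.91219643 -1.48042618 64.45904723]
```

Request:
apply_moves(
  deltas=[8, 1.2, 0, 2.8, 0, 8, 2.6, 0, 5.4, 0, 8, 4.1, 0, 8, 0, 8, 5.6, 0, 10.6, 0, 8, 7.1, 0, 13.2, 0, 8, 7.6, 0, 14, 0, 8, 7.6, 0, 14, 0],
)

```text
clock: 16.93
position: [0.5205, 0.1899, 0.169]
ee_rot: [-0.0, 0.92, 0.392, -0.001]
contact_force: [-3.2, -3.0, -3.4]
width: 0.013
gripper_force: 39.1
```

```bash
python3 st.py
```

```text
[0.52053045 0.18993127 0.1690481 ] Ftool [-4.36961009 -0.25093209  3.41712605] Fplate [-5.49478714  0.23324044 -0.76558665] m [ 0.01 -0.92  0.05] 0.012990716917106924 16.9333
grasp in plate mm [-2.30134554 -1.47256667 48.72693876]
```

Request:
apply_moves(
  deltas=[8, 0.7, 0, 2, 0, 8, 1.4, 0, 3.7, 0, 8, 2.2, 0, 5, 0, 8, 2.6, 0, 5.8, 0, 8, 2.6, 0, 5.8, 0, 8, 2.6, 0, 5.8, 0],
)

```text
clock: 17.43
position: [0.5217, 0.191, 0.1655]
ee_rot: [0.001, 0.92, 0.393, -0.001]
contact_force: [-8.2, -6.3, 8.8]
width: 0.0131
gripper_force: 40.5
```

```bash
python3 st.py
```

```text
[0.521701   0.19104402 0.16551069] Ftool [-10.21525657  -1.52472941  -8.75185828] Fplate [-4.45017769  1.47837725 12.69966964] m [ 0.16 -1.58 -0.  ] 0.01305877209768089 17.4333
grasp in plate mm [-2.67151171 -1.53823568 44.8560051 ]
```

Request:
apply_moves(
  deltas=[8, 0.5, 0, 1, 0, 8, 1, 0, 2, 0, 8, 1, 0, 2, 0],
)

```text
clock: 17.68
position: [0.5217, 0.191, 0.1653]
ee_rot: [0.001, 0.92, 0.393, -0.001]
contact_force: [-12.4, -9.5, 18.8]
width: 0.013
gripper_force: 41.6
```

```bash
python3 st.py
```

```text
[0.52174796 0.19102643 0.16530487] Ftool [-15.48147737  -2.36103854 -18.78527915] Fplate [-3.94473056  2.29947139 24.02683687] m [ 0.42 -2.21 -0.04] 0.01300434067019891 17.6833
grasp in plate mm [-2.75491185 -1.58287232 44.66648501]
```

Request:
apply_moves(
  deltas=[8, -1.5, 0, -2.8, 0, 8, -1.5, 0, -2.8, 0, 45, -1.5, 0, -2.8, 0, 45, -1.5, 0, -2.8, 0, 45, -1.5, 0, -2.8, 0, 45, -1.5, 0, -20, 0, 45, -1.5, 0, -50, 0, 45, -1.5, 0, -85, 0, 45, -1.5, 0, -100, 0, 45, -1.5, 0, -100, 0, 45, -1.5, 0, -100, 0],
)

```text
clock: 18.6
position: [0.5236, 0.1923, 0.263]
ee_rot: [0.0, 0.92, 0.392, 0.002]
contact_force: [-0.7, 0.2, -0.8]
width: 0.0447
gripper_force: 0.0
```

```bash
python3 st.py
python3 - <<'E'
from fit import *
O,F=frame([.5378,.2099,.802]);a=get_image("scene");b=get_image("side");p=get_image("wrist")
X=O+.041*F[:,2];X[:2]+=[.001,-.001]
for n,q in (("scene",a),("side",b),("wrist",p)):
    print(n,[np.round(proj(q,O+z*F[:,2])).tolist() for z in (.016,.041,.061)],[(np.round(r["point"]).tolist(),round(r["score"],2)) for r in place_of("long_pin_grip",q)])
print([(q,[np.round(r["point"]).tolist() for r in place_of(q,a)]) for q in ("sample_mid","lever_knob","short_pin_grip")])
g=p["frame"].mean(2);c=int(round(proj(p,X)[0]));t=proj(p,O+.061*F[:,2])
print(c,t);r0=int(proj(p,O+.011*F[:,2])[1])-15
for r in range(r0,int(t[1])+20,3): print(r,g[r,c-24:c+26:2].astype(int).tolist())
E
```

```text
[0.52360586 0.19227365 0.26302657] Ftool [-0.31605662 -0.64540484  0.76540659] Fplate [-0.65760432  0.6426078  -0.50685127] m [0.02 0.03 0.01] 0.04472256116618462 18.6
grasp in plate mm [ 47.98835439  -2.0496211  128.20914079]
scene [[358.0, 166.0], [354.0, 159.0], [350.0, 153.0]] [([183.0, 236.0], 0.63), ([219.0, 264.0], 0.63), ([148.0, 253.0], 0.6), ([352.0, 158.0], 0.51), ([212.0, 311.0], 0.43), ([357.0, 168.0], 0.29)]
side [[222.0, 170.0], [221.0, 164.0], [220.0, 158.0]] [([422.0, 260.0], 0.82), ([373.0, 265.0], 0.79), ([392.0, 325.0], 0.67), ([349.0, 305.0], 0.6), ([222.0, 165.0], 0.58)]
wrist [[280.0, 191.0], [280.0, 217.0], [280.0, 241.0]] [([527.0, 392.0], 0.64)]
[('sample_mid', [[236.0, 211.0], [148.0, 298.0]]), ('lever_knob', [[331.0, 166.0]]), ('short_pin_grip', [[149.0, 300.0]])]
282 [280.18711629 241.25238807]
170 [113, 154, 137, 139, 138, 134, 135, 133, 134, 137, 139, 102, 88, 90, 92, 92, 91, 91, 92, 92, 92, 91, 78, 93, 118]
173 [132, 138, 134, 133, 132, 132, 132, 132, 134, 135, 137, 104, 86, 88, 88, 87, 86, 87, 87, 87, 88, 87, 84, 102, 117]
176 [132, 133, 132, 132, 132
[... 2465 characters left out ...]
31, 87, 96, 129, 129, 130, 128, 126]
245 [85, 85, 83, 117, 124, 5, 34, 84, 124, 121, 113, 73, 69, 70, 69, 67, 11, 34, 86, 114, 130, 128, 129, 128, 127]
248 [85, 86, 87, 86, 85, 4, 10, 15, 61, 90, 115, 73, 68, 46, 21, 10, 7, 39, 131, 128, 129, 130, 130, 129, 128]
251 [85, 85, 85, 86, 86, 2, 13, 12, 12, 13, 11, 11, 12, 11, 11, 11, 8, 39, 131, 128, 129, 129, 129, 128, 128]
254 [83, 85, 84, 85, 69, 4, 13, 14, 13, 15, 12, 15, 13, 14, 13, 10, 6, 39, 131, 129, 130, 132, 130, 128, 127]
257 [84, 85, 85, 85, 65, 4, 12, 14, 15, 13, 14, 13, 14, 11, 14, 11, 8, 18, 132, 128, 128, 129, 129, 128, 129]
260 [84, 84, 84, 85, 65, 6, 12, 12, 14, 14, 14, 15, 15, 11, 13, 12, 11, 14, 85, 92, 98, 130, 128, 129, 130]
```

```bash
python3 -c "
from rig import *
print(sign_off())"
```

```text
the job is handed in; nothing more can be done
None
```

I swung the lever over the lock hole, pushed the long pin fully home with its collar down on the lever, and let go. The short pin and the sample bottle still showed at their original places, and I handed the job in at about 19 s on the robot clock.

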